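# Open the clamshell mould and take out the seal ring

## Task

Swing the lid of the clamshell mould up by its T-handle and over past upright, so that it stays open by itself when let go. Then lift out the black seal ring, carry it to the round steel plate and set it down flat about the middle, without dropping it. Leave the lid open, and do not disturb the other ring, on the square plate.

Things in the scene. Friction and masses are not known exactly. Their poses are not given: they have to be found in the camera images.
- mould: Lower half of an aluminium clamshell mould, fixed to the bench: a flat-topped block 116 (its x) by 100 (its y) by 30 mm high, no walls. Origin: centre of its underside; -x is the front, roughly facing the robot, +x edge has the hinge. A 24 mm stub, 8 mm high, stands on top at x = -5 mm; the ring sits loosely over it. The closed lid hides the ring and makes the whole 60 mm high.
- lid (a joint): Opening angle of the mould's lid in rad: 0 closed (the start), 1.57 upright above the hinge, 2.0 at its stop, leaning back away from the robot. The lid weighs about 0.32 kg and turns almost without friction: let go below about 1.3 it falls shut, past upright it falls back to the stop and stays there.
- lid_hinge (a point): Point on the hinge axis at the middle of the lid's width, 30 mm above the bench, 58 mm behind the mould's centre; it turns with the lid. The axis is level, along the mould's y. The lid is an aluminium cover 30 mm high, open below, 100 mm wide, reaching 113 mm forward of the hinge.
- lid_handle (a point): Centre of the cross-bar of the lid's T-handle: a round steel bar 16 mm thick, 30 mm long, parallel to the hinge, on a 10 mm stem out of the lid's front edge. Lid closed: 45 mm above the bench, 40 mm in front of the lid, 153 mm in front of the hinge, 15 mm above it; it circles the hinge with the lid. All round it is free; gripped by its two flat ends it pivots between the fingers.
- ring: The black rigid moulded seal ring inside the mould: 50 mm outside diameter, 28 mm hole, 18 mm high, about 40 g. Origin: centre of its underside, z up along its axis. In the mould it rests on the block's top, 30 mm above the bench.
- round_plate: Round flat steel plate, 130 mm across, 8 mm thick, no rim, about 0.8 kg, loose on the bench, to the left or the right of the mould. Origin: centre of its underside. The ring belongs on its top.
- spare_ring: A second ring just like the first, lying on the square steel plate (120 mm square, 8 mm thick) on the other side of the mould. Origin: centre of its underside. To be left alone.
Things that resemble listed ones, but are neither listed nor needed, are in the scene too. Leave any red look-alike of the round_plate alone.

How it is judged:
By the outcome, as a careful person would: the job done as asked, in the order asked, and still so for the second after the job is handed in, with the robot touching nothing.
It also fails if it takes over 54 s, if anything falls off the work surface, if the arm or the gripper's body presses on something with over 40 N, if the wrist force passes 120 N, or if a joint passes its speed limit or range.

## Robot

A 7-joint arm with a two-finger parallel gripper is mounted at the origin on the work surface. World frame = base frame: x ahead of the robot, y to its left, z up, the work surface at z = 0. Lengths are in m, angles in rad, forces in N, time in s.
With the tool pointing down it reaches from about 0.4 to 0.85 m from the base axis. Payload 10.4 kg.
Tool frame: the origin (TCP) lies midway between the tips of the shut fingers; the grasp point (between the pads) lies 19 mm behind it; z points along the fingers, y is the line along which they close (so a half turn about z gives the same grasp; the last joint's range is limited). The gripper opens to 87 mm and grips with 3 to 60 N. Pads are 19 mm wide; open, the fingers measure 117 mm over their backs; the gripper's body (75 mm by 190 mm) begins 51 mm behind the grasp point.
Start: joints at [-1.138, 0.332, -0.065, 1.46, 0.022, 1.35, -0.088], TCP at [0.275, 0.561, 0.223] pointing down, gripper open.
Joint ranges: [-2.6, 2.6], [-0.5, 2.12], [-1.47, 1.34], [0.16, 2.42], [-1.27, 4.41], [0.06, 2.06], [-2.6, 2.6]. Speed limits (rad/s): [2.22, 2.22, 2.79, 2.79, 3.14, 3.14, 3.14].

## Interface

Orientations are given as a unit quaternion [x, y, z, w].
In Python, from bench import r gives the robot as it stands.
- The arm moves only by the tool arm_command, never from a script. Its argument "moves" is one flat list of numbers, 4 for each row, row after row: the shift along the tool's x, y, z in cm, then the turn about the tool's z in degrees. A call has 1 to 12 rows; each row shifts and turns the commanded pose from where the row before left it, along the tool's axes as they then stand; what a row does not reach is not made up. A row lasts 1/12 s, in which the tool goes at most 41.7 mm and 7.16 degrees, less where a joint would pass 70% of its speed; a pose out of reach is approached as far as the arm can. A call with a gripper value outside its range is refused whole. "fingers" is the opening in per cent of the stroke, from 0 (shut) to 100 (fully open), set as the call begins (left out, the last holds). The fingers move at their own pace and stop on an object; "squeeze" is the grip in N (left out, the last holds). Time passes only in rows, so rows that do not move let the fingers close. It gives the time, the measured TCP pose, the force, the opening and the grip force at its end, in the units of the state.
- r.read_state(): the state, without advancing time (a new reading comes with each control period).
- r.camera(name): name is "scene" or "top" or "wrist"; returns the picture (420x560x3 uint8, red, green, blue); there is no depth.
- r.camera_info(name): a dict with "fx", "fy", "cx", "cy" (pixels), "k1" (the pictures are not rectified: a ray, as slopes to the right and down, at radius r is drawn at 1 + k1 r^2 times it, then the intrinsics apply), "origin" and "attitude" of the camera in the world. Camera axes: x right, y up, looking along -z (the intrinsics and any distortion apply to the point x, -y, -z); pixel columns grow to the right and rows downward; lengths in m; the calibration is good to about 2 mm. A picture is of the moment at which its call begins: read the wrist's pose just before it. camera_info takes no time and is no camera call; for the wrist camera it gives the pose at the moment of the call.
- r.close_job(): hands the job in; it is judged then, once.
The state is a dict: "time": time; "joint_positions": joint angles; "joint_vel": joint speeds; "joint_torque": joint torques, N m; "ee_pos": TCP position; "eef_rot": TCP orientation; "ft_force": force on the tool from outside, world axes, zero at the start; "torque": the same for the moment, N m; "width": finger opening in m; "grip_force": force on a finger pad.
Only numpy, scipy, OpenCV 4.12 (cv2) and the standard library are available. Lean on these libraries where they do the work, as an engineer would, in place of code of your own. Each camera call takes 0.05 s, during which the arm holds its last target. There are 200 camera calls.

## Working session

There is one attempt and no reset: what is moved stays moved. The work goes in short steps, Python scripts to look and compute and a tool call to move; the robot and the scene stay as the last step left them, time stands still between calls to the robot, and variables do not carry over. Pictures are saved under pics/ and viewed, at most 10 in all, crops included, and the job is handed in when it is done.

Besides the shell and the picture viewer there is one more tool, called after "Emit:" as name(argument=value, ...) on one line, values as JSON. arm_command: Moves the arm, as the interface text tells. Its arguments: {"type":"object","properties":{"moves":{"type":"array"},"fingers":{"type":"number"},"squeeze":{"type":"number"}},"required":["moves"]}

```bash
mkdir -p pics; ls; python3 - <<'E'
from bench import r
import cv2,json
s=r.read_state();print({k:(v if not hasattr(v,'tolist') else v.tolist()) for k,v in s.items()})
for n in("scene","top","wrist"):
    print(n,r.camera_info(n))
    cv2.imwrite(f"pics/{n}0.png",r.camera(n)[:,:,::-1])
a=cv2.imread("pics/scene0.png");b=cv2.imread("pics/top0.png")
E
```

```text
pics
{'time': 0.0, 'joint_positions': [-1.1376165046468771, 0.33286446792716673, -0.0646948001252224, 1.4609473650679807, 0.021600221094901135, 1.3499046449591863, -0.08848009356562168], 'joint_vel': [-5.442406817947871e-05, 0.0005503350182786628, 0.0010176796239530317, 0.0011118905479010688, 0.00038491018077491373, -0.0008602710104160051, 0.0004928341464820827], 'joint_torque': [-0.0011624899707385339, -62.32577562332153, 0.023781104246154428, -38.99032473564148, -0.061469036154448986, 0.03961919923312962, 0.00013855749784852378], 'ee_pos': [0.274937520734071, 0.5608421504257016, 0.22175566788025797], 'eef_rot': [0.2259048268046069, 0.9741491154772666, -0.0007026835809163898, -0.00012758144340629897], 'ft_force': [0.3190178173770918, -0.6102057210102623, 0.02210429048517538], 'torque': [-0.007121536952598304, -0.03736198829311462, -0.02512278020606996], 'grip_force': 0.0, 'width': 0.0867768578749501}
scene {'fx': 397.28687961704816, 'fy': 397.28687961704816, 'cx': 276.20268788690066, 'cy': 206.85441244335362, 'k1': -0.025549106857650654, 'origin': array([ 0.80156772, -0.30756698,  0.82755444]), 'attitude': array([0.26532642, 0.10652565, 0.36003923, 0.88804613])}
top {'fx': 538.3074602850126, 'fy': 538.3074602850126, 'cx': 291.981545609428, 'cy': 213.22567603947218, 'k1': -0.1877923488588968, 'origin': array([0.25726088, 0.07038094, 1.48823689]), 'attitude': array([ 0.04602128, -0.06023905, -0.69835246,  0.71172828])}
wrist {'fx': 292.1514509977693, 'fy': 292.1514509977693, 'cx': 282.50715045025316, 'cy': 208.32754805204334, 'k1': -0.03480337277381838, 'origin': array([0.20461207, 0.59415398, 0.38379959]), 'attitude': array([-0.12092982, -0.07520054,  0.52397699,  0.83974339])}
```

View pics/scene0.png

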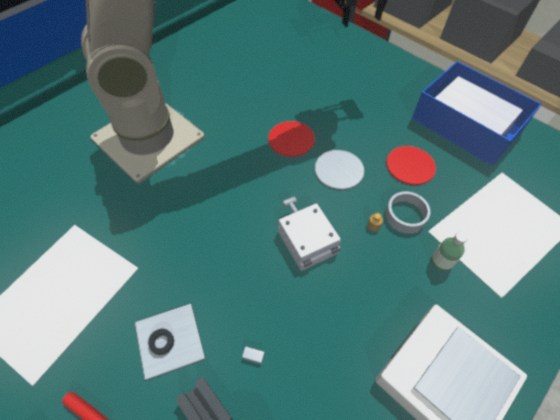

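View pics/top0.png

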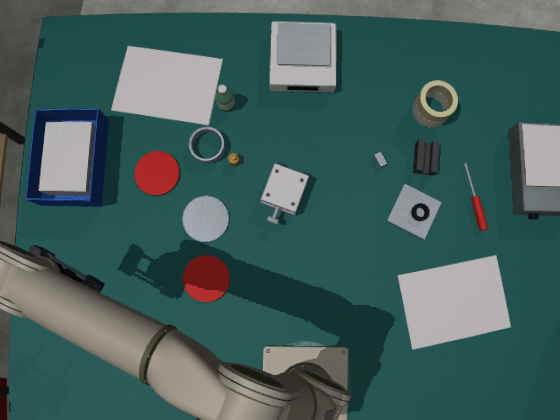

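The scene view shows the mould lid at (309,235), its handle bar at (290,202), the round steel plate at (340,169), and the spare ring on the square plate at (162,341). In the top view they are the lid at (286,189), handle bar at (274,219), round plate at (206,219) and spare ring at (420,212).

```bash
cat > h.py <<'E'
import numpy as np,cv2
from scipy.spatial.transform import Rotation as R
def K(c): return np.array([[c['fx'],0,c['cx']],[0,c['fy'],c['cy']],[0,0,1.]]),np.array([c['k1'],0,0,0.])
def ray(c,uv):
    k,d=K(c); p=cv2.undistortPoints(np.array(uv,float).reshape(-1,1,2),k,d)[:,0]
    v=R.from_quat(c['attitude']).apply(np.c_[p[:,0],-p[:,1],-np.ones(len(p))])
    return np.array(c['origin']),v/np.linalg.norm(v,axis=1)[:,None]
def plane(c,uv,z):
    o,v=ray(c,uv); return o+v*((z-o[2])/v[:,2])[:,None]
def tri(c1,u1,c2,u2):
    A=np.zeros((3,3));b=np.zeros(3);L=[]
    for c,u in((c1,u1),(c2,u2)):
        o,v=ray(c,u);v=v[0];P=np.eye(3)-np.outer(v,v);A+=P;b+=P@o;L.append((P,o))
    x=np.linalg.solve(A,b); return x,[float(np.linalg.norm(P@(x-o)))for P,o in L]
def blobs(img,amin=60):  # img BGR; bright low-saturation things on the teal bench
    h=cv2.cvtColor(img,cv2.COLOR_BGR2HSV)
    m=((h[...,1]<75)&(h[...,2]>110)).astype(np.uint8)
    n,l,s,c=cv2.connectedComponentsWithStats(m)
    return l,[(i,s[i].tolist(),c[i].round(1).tolist()) for i in range(1,n) if s[i,4]>amin]
E
python3 - <<'E'
from h import *; from bench import r
roi={'scene':[250,140,370,280],'top':[175,150,320,250]}
for n in roi:
    img=cv2.imread(f'pics/{n}0.png'); c=r.camera_info(n)
    x0,y0,x1,y1=roi[n]
    l,B=blobs(img)
    for i,s,cc in B:
        if x0<cc[0]<x1 and y0<cc[1]<y1:
            cnt=max(cv2.findContours((l==i).astype(np.uint8),0,1)[0],key=cv2.contourArea)
            print(n,s,cc,cv2.minAreaRect(cnt),cv2.fitEllipse(cnt)[:2])
            print(' on z=.008',plane(c,[cv2.fitEllipse(cnt)[0]],.008).round(4),' corners',cv2.approxPolyDP(cnt,4,True)[:,0].tolist())
a=cv2.imread('pics/scene0.png')[185:275,265:355];b=cv2.imread('pics/top0.png')[155:235,245:325]
cv2.imwrite('pics/c.png',np.hstack([cv2.resize(a,(400,400),interpolation=2),cv2.resize(b,(400,400),interpolation=2)]))
E
```

```text
scene [314, 149, 51, 41, 1615] [339.1, 169.0] ((339.0, 169.0), (40.0, 50.0), 90.0) ((339.1239013671875, 169.03428649902344), (39.24909973144531, 50.35810089111328))
 on z=.008 [[0.465  0.2799 0.008 ]]  corners [[317, 158], [315, 174], [325, 185], [351, 188], [363, 177], [363, 164], [351, 152], [332, 149]]
scene [278, 196, 63, 74, 2703] [307.7, 232.5] ((305.6191101074219, 228.64942932128906), (72.48155212402344, 49.964393615722656), 58.570438385009766) ((307.56640625, 232.82492065429688), (52.90226745605469, 69.18587493896484))
 on z=.008 [[0.5334 0.0779 0.008 ]]  corners [[293, 196], [282, 202], [293, 211], [278, 219], [278, 231], [302, 269], [307, 258], [313, 264], [332, 255], [330, 248], [340, 247], [340, 237], [317, 203], [298, 210]]
top [261, 164, 48, 60, 1561] [283.5, 189.5] ((281.3424987792969, 195.25343322753906), (37.33613204956055, 56.41383361816406), 20.556045532226562) ((283.273193359375, 190.04457092285156), (39.8652458190918, 56.34644317626953))
 on z=.008 [[0.5471 0.068  0.008 ]]  corners [[274, 164], [261, 202], [275, 208], [267, 219], [276, 223], [279, 206], [293, 214], [308, 176]]
top [182, 196, 47, 46, 1682] [205.0, 218.5] ((205.00001525878906, 218.5), (44.547725677490234, 45.961936950683594), 45.0) ((205.00784301757812, 218.4850616455078), (44.90990447998047, 45.90468978881836))
 on z=.008 [[0.4621 0.2842 0.008 ]]  corners [[201, 196], [186, 206], [182, 221], [191, 237], [209, 241], [224, 231], [228, 215], [219, 200]]
```

View pics/c.png

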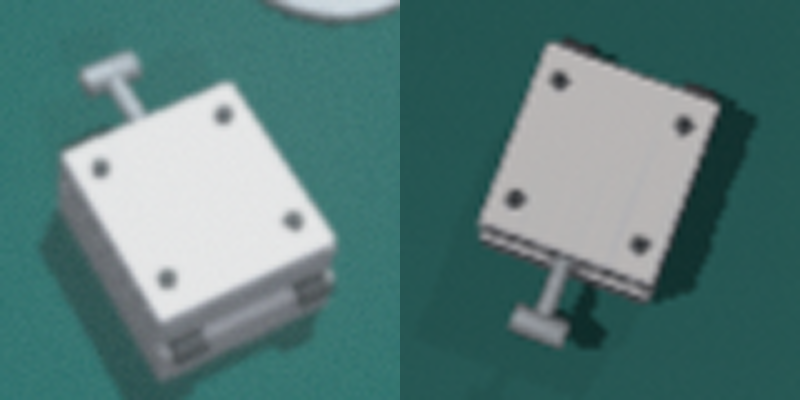

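The crop shows the closed lid with its T-handle in both views. The bar centre is at (110,72) in the scene half and (540,327) in the top half, and the lid corners are clear. I'll triangulate them next.

```bash
python3 - <<'E'
from h import *; from bench import r
cs,ct=r.camera_info('scene'),r.camera_info('top')
S=lambda x,y:(265+(x+.5)/4.4444-.5,185+(y+.5)/4.4444-.5); T=lambda x,y:(245+(x-400+.5)/5-.5,155+(y+.5)/5-.5)
P={'bar':((110,72),(540,327)),'FL':((232,83),(482,224)),'FR':((62,155),(648,290)),'BR':((160,325),(720,102)),'BL':((336,242),(553,42))}
X={}
for k,(a,b) in P.items():
    X[k],e=tri(cs,S(*a),ct,T(*b)); print(k,X[k].round(4),np.round(e,4))
f=(X['FL']+X['FR']-X['BL']-X['BR'])[:2]; f/=np.linalg.norm(f); print('lid centre',sum(X[k] for k in('FL','FR','BL','BR'))/4,'front dir',f)
print('yaw of +x deg',np.degrees(np.arctan2(-f[1],-f[0])))
print('plate',tri(cs,(339.1,169.0),ct,(205,218.5)))
s=r.read_state();print(R.from_quat(s['eef_rot']).as_matrix().round(3))
E
```

```text
bar [0.4566 0.0953 0.0457] [0. 0.]
FL [0.5114 0.1285 0.0564] [0.0011 0.0011]
FR [0.477  0.0373 0.052 ] [0.0001 0.0001]
BR [ 0.58   -0.0007  0.0574] [0.0009 0.0009]
BL [0.6119 0.0918 0.0593] [0.0003 0.0003]
lid centre [0.54508518 0.06423747 0.05625432] front dir [-0.93890398  0.34417919]
yaw of +x deg -20.131698235267987
plate (array([0.46262106, 0.28477058, 0.00183542]), [0.0004432885700200866, 0.0004432885700201099])
[[-0.898  0.44  -0.   ]
 [ 0.44   0.898 -0.001]
 [-0.    -0.001 -1.   ]]
```

Emit:
arm_command(moves=[-2.3,-2.6,0,-6,-2.3,-2.6,0,0,-2.3,-2.6,0.5,0,-2.3,-2.6,0.5,0,-2.3,-2.6,0.5,0,-2.3,-2.6,0.5,0,-2.3,-2.6,0.5,0,-2.3,-2.6,0.5,0,-2.3,-2.6,0.5,0,-2.3,-2.6,0.5,0,-2.3,-2.6,0.5,0,-2.3,-2.6,0.5,0])

```text
time: 1.15
ee_pos: [0.4237, 0.1705, 0.1723]
eef_rot: [0.175, 0.985, 0.0, 0.0]
ft_force: [0.7, 0.9, -0.8]
width: 0.0869
grip_force: 0.0
```

Emit:
arm_command(moves=[-1.9,-2.0,0.4,0,-1.9,-2.0,0.4,0,-1.9,-1.9,0.4,0,0,0,0,0,0,0,0,0], fingers=70)

```text
time: 1.57
ee_pos: [0.4568, 0.096, 0.1602]
eef_rot: [0.176, 0.984, -0.0, -0.0]
ft_force: [1.4, 0.7, 0.5]
width: 0.0638
grip_force: 0.0
```

```bash
python3 - <<'E'
from h import *; from bench import r
import pickle
c=r.camera_info('wrist'); s=r.read_state(); im=r.camera('wrist')[:,:,::-1]; cv2.imwrite('pics/w1.png',im); pickle.dump(c,open('w1.pkl','wb'))
print(c['origin'],R.from_quat(c['attitude']).as_matrix().round(3)); print(s['ee_pos'],R.from_quat(s['eef_rot']).as_matrix().round(3))
k,d=K(c)
E
```

```text
[0.38337104 0.12175851 0.32224839] [[ 0.346 -0.9   -0.264]
 [ 0.938  0.332  0.097]
 [ 0.001 -0.281  0.96 ]]
[0.45683233 0.09595084 0.16024933] [[-0.938  0.347 -0.001]
 [ 0.347  0.938 -0.   ]
 [ 0.001 -0.    -1.   ]]
```

View pics/w1.png

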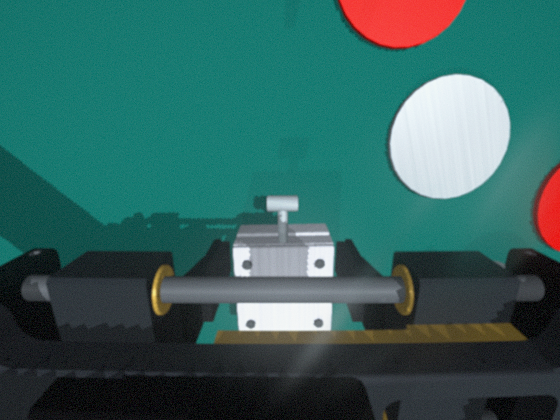

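The wrist view has the bar at about (282,203), the lid's front top corners near (234,247) and (333,247), and the plate at (450,136).

```bash
python3 - <<'E'
from h import *; import pickle
from bench import r
c=pickle.load(open('w1.pkl','rb'));im=cv2.imread('pics/w1.png');ct=r.camera_info('top');cs=r.camera_info('scene')
h=cv2.cvtColor(im,cv2.COLOR_BGR2HSV); m=((h[...,1]<80)&(h[...,2]>90)).astype(np.uint8)
b=m[190:213,255:310]; ys,xs=np.nonzero(b); print('bar x',xs.min()+255,xs.max()+255,'y',ys.min()+190,ys.max()+190)
bar=((xs.min()+xs.max())/2+255,(203.)); print(bar, plane(c,[bar],.047))
print('tri top',tri(c,bar,ct,(272.7,219.9)),'tri scene',tri(c,bar,cs,(289.4,200.8)))
p=plane(c,[[234,247],[333,247]],.06);print(p,np.degrees(np.arctan2(*(p[1]-p[0])[:2])))
q=m.copy();q[:,:370]=0;q[230:]=0
cn=max(cv2.findContours(q,0,1)[0],key=cv2.contourArea);e=cv2.fitEllipse(cn);print(e,plane(c,[e[0]],.008),'tri',tri(c,e[0],ct,(205,218.5)),tri(c,e[0],cs,(339.1,169.)))
E
```

```text
bar x 266 298 y 195 212
(np.float64(282.0), 203.0) [[0.45392421 0.09539996 0.047     ]]
tri top (array([0.45801672, 0.09465926, 0.03328814]), [0.0008083321168487422, 0.0008083321168488218]) tri scene (array([0.45532031, 0.09571465, 0.0437884 ]), [0.0008416059394153175, 0.000841605939415278])
[[0.47608409 0.0373469  0.06      ]
 [0.50951957 0.12788539 0.06      ]] 20.26897131600558
((449.13909912109375, 136.06488037109375), (113.85800170898438, 131.1605224609375), 39.18547058105469) [[0.45621044 0.2832334  0.008     ]] tri (array([0.46022269, 0.28564461, 0.00228302]), [0.0027209402432545734, 0.0027209402432545296]) (array([ 0.45928995,  0.29000768, -0.00562826]), [0.00021101000585041187, 0.00021101000585037024])
```

Emit:
arm_command(moves=[0.1,0,2.0,0,0,0,3.0,0,0,0,3.0,0,0,0,3.0,0,0,0,2.0,0,0,0,0.4,0,0,0,0,0])

```text
time: 2.2
ee_pos: [0.4547, 0.0983, 0.0258]
eef_rot: [0.174, 0.985, -0.001, -0.001]
ft_force: [0.1, 1.0, 0.3]
width: 0.061
grip_force: 0.0
```

Emit:
arm_command(moves=[0,0,0,0,0,0,0,0,0,0,0,0,0,0,0,0,0,0,0,0], fingers=0, squeeze=20)

```text
time: 2.62
ee_pos: [0.4562, 0.0978, 0.0272]
eef_rot: [0.175, 0.985, 0.0, 0.0]
ft_force: [-0.5, 0.0, -0.1]
width: 0.0354
grip_force: 0.0
```

Emit:
arm_command(moves=[0,0,0,0,0,0,0,0,0,0,0,0], squeeze=30)

```text
time: 2.87
ee_pos: [0.4556, 0.096, 0.0269]
eef_rot: [0.175, 0.985, -0.001, -0.0]
ft_force: [-3.4, -7.4, 8.4]
width: 0.0299
grip_force: 30.0
```

```bash
python3 -c "
import numpy as np
f=np.radians(5.6+np.linspace(0,110,27)**1); P=np.round(np.c_[15.37*np.cos(f),-15.37*np.sin(f)],1)
D=np.diff(P,axis=0).round(1)
for a in(D[:9],D[9:18],D[18:]): print(a.tolist())
"
```

```text
[[-0.2, -1.1], [-0.2, -1.1], [-0.3, -1.1], [-0.4, -1.1], [-0.5, -1.0], [-0.5, -1.0], [-0.6, -1.0], [-0.7, -0.9], [-0.8, -0.8]]
[[-0.8, -0.8], [-0.9, -0.7], [-0.9, -0.7], [-1.0, -0.6], [-1.0, -0.5], [-1.0, -0.5], [-1.1, -0.3], [-1.1, -0.3], [-1.1, -0.2]]
[[-1.1, -0.1], [-1.2, -0.1], [-1.1, 0.1], [-1.1, 0.1], [-1.1, 0.2], [-1.1, 0.3], [-1.1, 0.4], [-1.0, 0.4]]
```

Emit:
arm_command(moves=[-0.1,-0.1,-0.5,0,-0.1,0,-0.6,0,-0.2,0,-1.1,0,-0.3,0,-1.1,0,-0.4,0,-1.1,0,-0.5,0,-1.0,0,-0.5,0,-1.0,0,-0.6,0,-1.0,0,-0.7,0,-0.9,0,-0.8,0,-0.8,0,0,0,0,0])

```text
time: 3.78
ee_pos: [0.4959, 0.0819, 0.1195]
eef_rot: [0.175, 0.985, 0.0, -0.0]
ft_force: [-7.5, -1.4, 5.4]
width: 0.0297
grip_force: 30.0
```

Emit:
arm_command(moves=[-0.7,0,-0.9,0,-0.8,0,-0.8,0,-0.9,0,-0.7,0,-1.0,0,-0.6,0,-1.0,0,-0.5,0,-1.0,0,-0.5,0,-1.1,0,-0.3,0,-1.1,0,-0.3,0,-1.1,0,-0.2,0,0,0,0,0])

```text
time: 4.62
ee_pos: [0.5789, 0.0528, 0.1665]
eef_rot: [0.174, 0.985, 0.001, 0.001]
ft_force: [0.3, 3.1, 1.5]
width: 0.0293
grip_force: 30.0
```

Emit:
arm_command(moves=[-1.1,0,-0.1,0,-1.2,0,-0.1,0,-1.1,0,0.1,0,-1.1,0,0.1,0,-1.1,0,0.2,0,-1.1,0,0.3,0,-1.1,0,0.4,0,-1.0,0,0.4,0,0,0,0,0,0,0,0,0])

```text
time: 5.45
ee_pos: [0.6613, 0.0241, 0.1537]
eef_rot: [0.174, 0.985, 0.001, 0.001]
ft_force: [3.7, 5.3, 1.1]
width: 0.0299
grip_force: 30.0
```

Emit:
arm_command(moves=[0,0,0,0,0,0,0,0,0,0,0,0,0,0,-0.5,0,0,0,-2.0,0,0,0,-3.0,0,0,0,-3.0,0,0,0,-1.0,0,0,0,0,0,0,0,0,0], fingers=75)

```text
time: 6.28
ee_pos: [0.6594, 0.0218, 0.2479]
eef_rot: [0.175, 0.985, 0.0, 0.0]
ft_force: [-0.1, -0.7, 0.1]
width: 0.0652
grip_force: 0.0
```

```bash
python3 - <<'E'
from h import *; from bench import r
s=cv2.cvtColor(r.camera('scene'),4)
t=cv2.cvtColor(r.camera('top'),4);cv2.imwrite('pics/t2.png',t);cv2.imwrite('pics/s2.png',s)
a=cv2.resize(s[160:300,230:370],(400,400),interpolation=2);b=cv2.resize(t[145:245,235:335],(400,400),interpolation=2)
cv2.imwrite('pics/c2.png',np.hstack([a,b]))
E
```

```text
(no output)
```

View pics/c2.png

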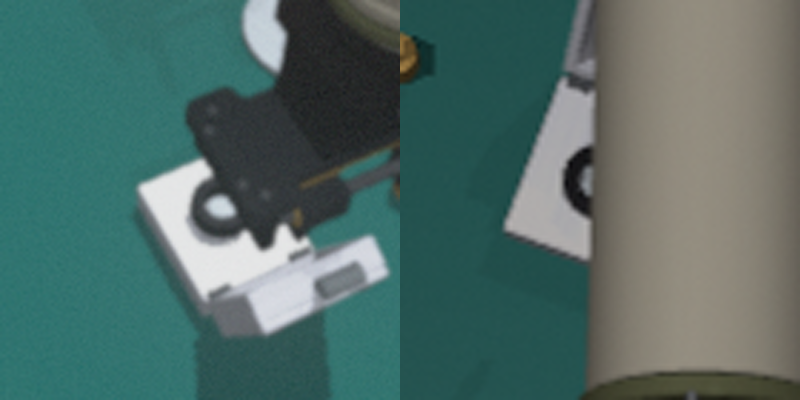

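The lid rests open at its stop, with the ring over its stub at about (222,205) in the left crop, partly hidden by the gripper. I'll move above the ring.

Emit:
arm_command(moves=[2.0,0,0,0,3.5,0,0,0,3.5,0,0,0,2.6,0,0,0,1.0,0,0,0,0,0,0,0,0,0,0,0])

```text
time: 6.97
ee_pos: [0.5409, 0.0653, 0.2472]
eef_rot: [0.174, 0.985, 0.0, -0.0]
ft_force: [0.3, 0.0, -0.9]
width: 0.0654
grip_force: 0.0
```

```bash
python3 - <<'E'
from h import *; from bench import r
import pickle
c=r.camera_info('wrist'); im=cv2.cvtColor(r.camera('wrist'),4); cv2.imwrite('pics/w2.png',im); pickle.dump(c,open('w2.pkl','wb'))
cv2.imwrite('pics/s3.png',cv2.cvtColor(r.camera('scene'),4))
E
```

Emit:
arm_command(moves=[0,0,2.0,0,0,0,3.0,0,0,0,3.0,0,0,0,1.0,0,0,0,0,0,0,0,0,0])

```text
time: 7.57
ee_pos: [0.5415, 0.0648, 0.158]
eef_rot: [0.175, 0.985, -0.0, -0.0]
ft_force: [-0.2, -0.1, 0.8]
width: 0.0656
grip_force: 0.0
```

```bash
python3 - <<'E'
from h import *; from bench import r
import pickle
c=r.camera_info('wrist'); im=cv2.cvtColor(r.camera('wrist'),4); cv2.imwrite('pics/w3.png',im); pickle.dump(c,open('w3.pkl','wb'))
cv2.imwrite('pics/w23.png',np.hstack([cv2.imread('pics/w2.png')[100:320,80:480],im[100:320,80:480]]))
E
```

```text
(no output)
```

View pics/w23.png

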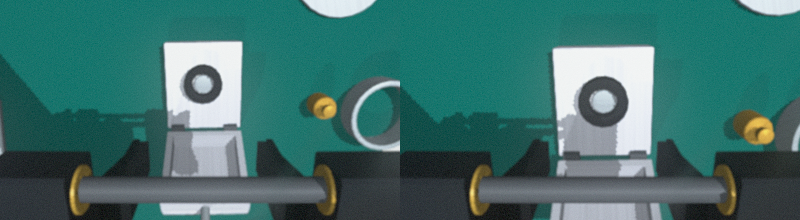

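Both wrist views show the ring unobstructed, at about (283,184) and (283,201) in full-picture pixels.

```bash
python3 - <<'E'
from h import *; import pickle
E=[];C=[]
for n in('w2','w3'):
    c=pickle.load(open(n+'.pkl','rb'));im=cv2.imread(f'pics/{n}.png');g=im.max(2)
    m=(g<85).astype(np.uint8); x0,y0,x1,y1=(255,160,312,210) if n=='w2' else (250,170,320,232)
    q=np.zeros_like(m);q[y0:y1,x0:x1]=m[y0:y1,x0:x1]
    cn=max(cv2.findContours(q,0,1)[0],key=cv2.contourArea);e=cv2.fitEllipse(cn);E.append(e[0]);C.append(c)
    p=plane(c,cn[:,0],.048); (cx,cy),rad=cv2.minEnclosingCircle((p[:,:2]*1000).astype(np.float32))
    print(n,e,plane(c,[e[0]],.048),plane(c,[e[0]],.04),'circ',cx,cy,rad)
print(tri(C[0],E[0],C[1],E[1]))
E
```

```text
w2 ((282.3515625, 183.59861755371094), (35.402408599853516, 35.95001220703125), 177.5333709716797) [[0.53652825 0.06569935 0.048     ]] [[0.53806126 0.06514404 0.04      ]] circ 536.8887329101562 65.63799285888672 23.54584312438965
w3 ((282.5416564941406, 201.4368896484375), (47.23031234741211, 48.472801208496094), 0.6307230591773987) [[0.53654559 0.06557272 0.048     ]] [[0.53856299 0.06483845 0.04      ]] circ 537.3395385742188 65.9092788696289 24.578357696533203
(array([0.53633001, 0.06571119, 0.04893246]), [5.63828816366971e-05, 5.6382881636599815e-05])
```

Emit:
arm_command(moves=[0.35,0,2.0,0,0,0,3.0,0,0,0,3.0,0,0,0,2.5,0,0,0,1.2,0,0,0,0.4,0,0,0,0.2,0,0,0,0,0,0,0,0,0])

```text
time: 8.37
ee_pos: [0.5389, 0.0667, 0.0362]
eef_rot: [0.175, 0.985, 0.001, 0.001]
ft_force: [-0.1, 0.1, 0.9]
width: 0.0654
grip_force: 0.0
```

```bash
python3 - <<'E'
from h import *; from bench import r
s=cv2.cvtColor(r.camera('scene'),4)
cv2.imwrite('pics/s4.png',cv2.resize(s[170:290,240:380],(700,600),interpolation=2))
E
```

```text
(no output)
```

View pics/s4.png

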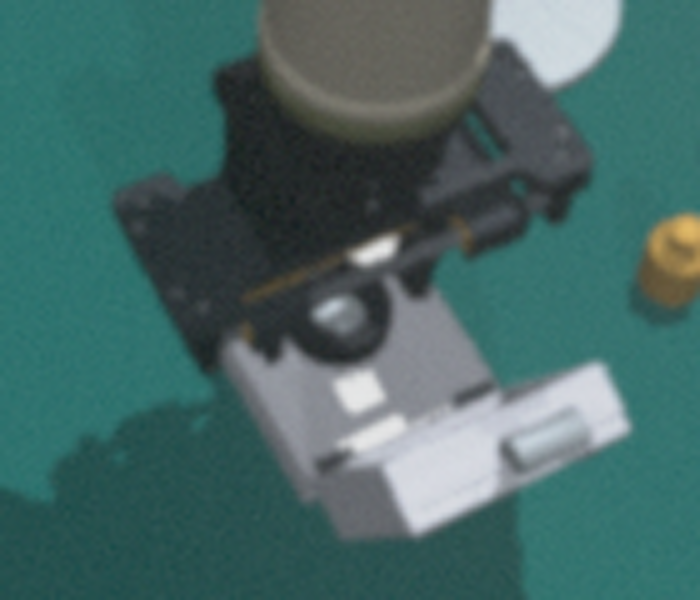

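The fingers straddle the ring (about (345,315) in the crop) with clear space on both sides. I'll lower 2 mm and close.

Emit:
arm_command(moves=[0,0,0.2,0,0,0,0,0,0,0,0,0,0,0,0,0,0,0,0,0], fingers=0, squeeze=15)

```text
time: 8.83
ee_pos: [0.5377, 0.0666, 0.0328]
eef_rot: [0.175, 0.985, 0.0, 0.0]
ft_force: [-1.2, 0.8, 2.2]
width: 0.0501
grip_force: 15.0
```

Emit:
arm_command(moves=[0,0,-0.5,0,0,0,-1.0,0,0,0,-2.0,0,0,0,-2.5,0,0,0,-2.0,0,0.5,0.5,-0.5,0,1.5,1.8,0,0,1.8,2.2,0,0,1.8,2.2,0,0,1.8,2.2,0,0,1.8,2.2,0,0,1.8,2.2,0,0])

```text
time: 9.83
ee_pos: [0.4791, 0.2306, 0.1177]
eef_rot: [0.175, 0.985, 0.0, -0.0]
ft_force: [0.6, -0.2, -0.4]
width: 0.0497
grip_force: 15.0
```

Emit:
arm_command(moves=[1.5,1.8,0,0,1.0,1.4,0,0,0.8,0.9,0,0,0.4,0.4,0,0,0,0,0,0,0,0,0,0,0,0,0,0])

```text
time: 10.42
ee_pos: [0.4614, 0.2828, 0.1175]
eef_rot: [0.176, 0.984, -0.0, 0.0]
ft_force: [-0.5, 0.3, 0.2]
width: 0.05
grip_force: 15.0
```

```bash
python3 - <<'E'
from h import *; from bench import r
c=r.camera_info('wrist'); ct=r.camera_info('top');cs=r.camera_info('scene')
w=cv2.cvtColor(r.camera('wrist'),4); cv2.imwrite('pics/w5.png',w)
cv2.imwrite('pics/s5.png',cv2.cvtColor(r.camera('scene'),4))
h=cv2.cvtColor(w,cv2.COLOR_BGR2HSV); m=((h[...,1]<60)&(h[...,2]>120)).astype(np.uint8)
cn=max(cv2.findContours(m,0,1)[0],key=cv2.contourArea);print(cv2.boundingRect(cn))
p=plane(c,cn[:,0],.008)[:,:2]; 
# circle on upper (unoccluded) contour points only
u=cn[:,0]; k=u[:,1]<235; q=p[k]; 
s=np.linalg.lstsq(np.c_[2*q,np.ones(len(q))],(q**2).sum(1),rcond=None)[0]; print(k.sum(),s[:2],np.sqrt(s[2]+s[:2]@s[:2]))
E
```

```text
(217, 136, 135, 117)
319 [0.44875601 0.28786102] 0.05616165851491098
```

View pics/w5.png

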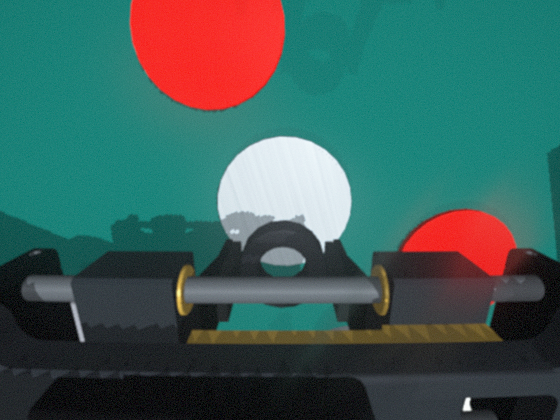

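The wrist view shows the held ring at (283,260) over the plate, whose top is at row 136 and whose sides are at columns 217 and 351. The fit was spoiled by the shadow, so I'll refit using only the upper arc.

```bash
python3 - <<'E'
from h import *; from bench import r
c=r.camera_info('wrist')
w=cv2.imread('pics/w5.png');h=cv2.cvtColor(w,cv2.COLOR_BGR2HSV); m=((h[...,1]<60)&(h[...,2]>120)).astype(np.uint8)
cn=max(cv2.findContours(m,0,1)[0],key=cv2.contourArea)
u=cv2.convexHull(cn)[:,0]; u=u[u[:,1]<208]; q=plane(c,u,.008)[:,:2]
s=np.linalg.lstsq(np.c_[2*q,np.ones(len(q))],(q**2).sum(1),rcond=None)[0]; print(len(q),s[:2],np.sqrt(s[2]+s[:2]@s[:2]))
E
```

```text
26 [0.45970453 0.2839957 ] 0.06463662013852994
```

Emit:
arm_command(moves=[0,0.1,1.5,0,0,0,2.5,0,0,0,2.5,0,0,0,2.0,0,0,0,1.2,0,0,0,0.5,0,0,0,0.2,0,0,0,0,0,0,0,0,0])

```text
time: 11.27
ee_pos: [0.4619, 0.2855, 0.0147]
eef_rot: [0.175, 0.985, 0.001, 0.001]
ft_force: [1.0, 0.9, -0.4]
width: 0.0502
grip_force: 15.0
```

Emit:
arm_command(moves=[0,0,0.1,0,0,0,0,0,0,0,0.1,0,0,0,0,0,0,0,0,0])

```text
time: 11.68
ee_pos: [0.4612, 0.2852, 0.0116]
eef_rot: [0.175, 0.985, 0.0, 0.0]
ft_force: [-0.2, -0.6, -0.1]
width: 0.0502
grip_force: 15.0
```

Emit:
arm_command(moves=[0,0,0.05,0,0,0,0,0,0,0,0,0])

```text
time: 11.93
ee_pos: [0.4611, 0.2851, 0.011]
eef_rot: [0.175, 0.985, 0.0, -0.0]
ft_force: [-0.1, 0.0, -0.3]
width: 0.0502
grip_force: 15.0
```

Emit:
arm_command(moves=[0,0,0.05,0,0,0,0,0,0,0,0,0])

```text
time: 12.18
ee_pos: [0.4612, 0.2852, 0.0107]
eef_rot: [0.175, 0.985, 0.0, 0.0]
ft_force: [-0.7, -1.6, 4.2]
width: 0.0503
grip_force: 15.0
```

Contact at 4 N, so I'll release and rise.

Emit:
arm_command(moves=[0,0,0,0,0,0,0,0,0,0,0,0,0,0,0,0,0,0,-0.5,0,0,0,-1.5,0,0,0,-3.0,0,0,0,-3.0,0,0,0,-3.0,0,0,0,-2.0,0,0,0,0,0], fingers=78)

```text
time: 13.1
ee_pos: [0.4632, 0.2865, 0.1456]
eef_rot: [0.175, 0.985, 0.003, 0.002]
ft_force: [0.1, -0.7, -0.0]
width: 0.0681
grip_force: 0.0
```

Emit:
arm_command(moves=[2.0,0.5,-1.0,0,3.0,0.5,-1.0,0,3.0,0.5,-0.5,0,3.0,0.5,0,0,2.0,0,0,0,0,0,0,0,0,0,0,0])

```text
time: 13.68
ee_pos: [0.3452, 0.3489, 0.1655]
eef_rot: [0.174, 0.985, 0.0, -0.0]
ft_force: [0.6, -0.0, -0.6]
width: 0.0676
grip_force: 0.0
```

```bash
python3 - <<'E'
from h import *; from bench import r
s=cv2.cvtColor(r.camera('scene'),4);t=cv2.cvtColor(r.camera('top'),4)
cv2.imwrite('pics/f.png',np.hstack([cv2.resize(s[100:400,120:420],(400,400),interpolation=2),cv2.resize(t[130:290,150:310],(400,400),interpolation=2)]))
c=r.camera_info('scene')
h=cv2.cvtColor(s,cv2.COLOR_BGR2HSV); q=(h[...,1]<60)&(h[...,2]>110); q[:,:310]=0;q[:140]=0;q[195:]=0;q[:,372:]=0
u=cv2.convexHull(np.argwhere(q)[:,::-1].astype(np.int32))[:,0];p=plane(c,u,.008)[:,:2]
print('plate',cv2.minEnclosingCircle((p*1000).astype(np.float32)))
g=s.max(2)<90; g[:,:318]=0;g[:152]=0;g[186:]=0;g[:,362:]=0
v=np.argwhere(g)[:,::-1]; print(len(v),'ring',plane(c,[(v.min(0)+v.max(0))/2],.017),v.min(0),v.max(0))
E
```

```text
plate ((464.29168701171875, 281.2203674316406), 67.18186950683594)
221 ring [[0.44537559 0.27669918 0.017     ]] [318 152] [348 175]
```

View pics/f.png

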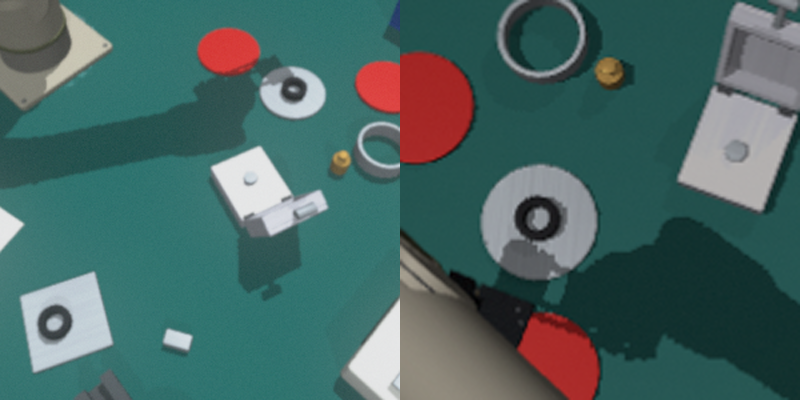

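The ring lies flat with its centre at (538,217), against the plate's centre at about (540,221), so it is within about 2 mm. The lid is open, the spare ring is untouched and the gripper is clear.

```bash
python3 -c "
from bench import r
print(r.close_job())"
```

```text
the job is handed in; nothing more can be done
None
```

The job is handed in at about 14 s of the 54 s allowed: the lid stands open at its stop, the seal ring lies flat about 2 mm from the middle of the round plate, and the spare ring was left alone.

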